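# Close the squaring jig on a painted panel

### The job

Press the red lock button on the jig's carriage and, keeping it held down all the way, push the carriage along its rail until it is fully home against the yellow end stop, so that the jaw bar slides the little painted panel up to the wooden fence. Then let the button spring up again so that the carriage is locked there, and move clear. Use fingertips only: leave the panel to the jaw, neither touching nor lifting it, and do not disturb the jars, brush and other things lying about.

Things in the scene. Friction and masses are not known exactly. Their poses are not given: they have to be found in the camera images.
- jig: Squaring jig screwed to the table: blue-painted board 210 x 420 x 12 mm with an aluminium rail along its near edge. Origin on the table surface under the rail's centre line, at the middle of the carriage's travel; z up; its y axis runs along the rail towards the yellow end stop; its x axis points from the rail across the board. The jig's place and yaw vary.
- button_top (a point): Centre of the top of the red round lock button (38 mm across) on the carriage; the point travels with the carriage and with the button. Button up: 67 mm above the table, standing 14 mm proud of the grey carriage block (56 x 70 mm, top at 53 mm). Fully pressed it goes 8 mm down.
- push_plate (a point): Top centre of the face of the upright aluminium push plate on the carriage, on the end-stop side of the button: 50 mm wide, 8 mm thick, top 88 mm above the table, face 30 mm ahead (jig +y) of the button's centre. A finger on the button may bear against it; the carriage can also be dragged by friction on the button.
- lock_button (a joint): How far the lock button is pressed, m: 0 up, 0.008 fully down. A spring pushes it up: 2 N at the top, 6 N fully down. A pawl under it engages a rack in the rail: the carriage is locked below about 0.004 (3 mm of play) and free at 0.0055 and more.
- carriage (a joint): Position of the carriage along the rail, m: grows towards the yellow end stop (jig +y), 0.2 is hard against the stop. Starts between 0 and 0.08. Free, it slides with about 3 N and stays where it is left.
- end_stop (a point): Top edge of the face of the yellow end stop (50 mm wide) that the carriage block meets, 46 mm above the table. It is on the jig's y axis, 135 mm from its origin.
- jaw_face (a point): Middle of the pushing face of the carriage's jaw bar, an aluminium bar 18 mm thick, 26 mm high, reaching 155 mm across the board from the rail. 35 mm ahead (jig +y) of the carriage block's centre, 45 mm ahead of the button's centre.
- panel: Small loose painted wood panel (white face), origin at the centre of its underside, 100 x 80 x 18 mm, 0.1 kg, lying flat on the board between jaw bar and fence. With the carriage at its stop, 83 mm remain between jaw and fence for its 80 mm.
- fence_face (a point): Middle of the face of the wooden fence at the far end of the board, against which the panel is to lie (26 mm high, face 218 mm along jig y).
- jar_teal: Teal paint jar, black lid, 58 mm wide, 65 mm tall; loose, a bystander; origin at its underside.
- jar_orange: Orange paint jar, black lid, 58 mm wide, 65 mm tall; loose, a bystander; origin at its underside.
- cork_block: Cork sanding block 60 x 36 x 26 mm lying on the jig's board behind the jaw bar; loose, a bystander; origin at its underside.
- brush: Paint brush about 190 mm long lying on the table; loose, a bystander; origin at its underside.
- mug: Blue mug, 76 mm wide, 90 mm tall; loose, a bystander; origin at its underside.
- tape_roll: Roll of paper tape lying flat, 90 mm wide, 24 mm high; loose, a bystander; origin at its underside.
- paint_bottle: Blue paint bottle, 52 mm wide, 130 mm tall; loose, a bystander; origin at its underside.
There are look-alikes about, which are no part of the job. What is shaped like the panel but blue or purple is not meant.

How it is judged (in metres and radians):
On the way, in this order (a step that is already met when the one before it is completed fails the run):
1. the lock button is pressed in while the carriage is still where it started (value of joint lock_button above 0.004 m and distance of jaw_face from where it was at the start of the episode below 0.02 m), for 0.05 s.
2. the carriage has reached the end stop with the button still held down (value of joint lock_button above 0.003 m and value of joint carriage above 0.196 m), for 0.1 s.
3. the button has sprung up with the carriage at the stop (value of joint lock_button below 0.0015 m and value of joint carriage above 0.196 m), for 0.2 s.
At the end, for the whole second after the job is handed in: The carriage is within 4 mm of its end stop and at rest, the button is up (within 1.5 mm), and the panel lies flat and square (within 0.08 rad) between jaw and fence, within about 8 mm of the fence and 40 mm sideways of its middle (all of step 3 and y of panel in the frame of fence_face between -0.048 and -0.036 m and x of panel in the frame of fence_face between -0.04 and 0.04 m and angle between panel's own z axis and vertical below 0.06 rad and angle between the y axis of panel and the y axis of jig, either way round below 0.08 rad and velocity of joint carriage below 0.01 m/s); the robot touches nothing.
It fails at once if the button was let up before the carriage reached the stop (value of joint lock_button below 0.0015 m and distance of jaw_face from where it was at the start of the episode above 0.02 m and value of joint carriage below 0.19 m).
It fails at once if the panel was touched by the robot (contact force between any of the fingers, the arm and panel above 1 N).
It fails at once if the panel was lifted or tipped (height (world z) of panel above 0.027 m or angle between panel's own z axis and vertical above 0.25 rad).
It fails at once if one of the things lying about was disturbed (distance of any of jar_teal, jar_orange, cork_block, brush, mug, tape_roll, paint_bottle from where it was at the start of the episode above 0.025 m).
It also fails if it takes over 48 s, if anything falls off the work surface, if the arm or the gripper's body presses on something with over 40 N, if the wrist force passes 120 N, or if a joint passes its speed limit or range.

### The arm

A 6-joint arm with a two-finger parallel gripper is mounted at the origin on the work surface. World frame = base frame: x ahead of the robot, y to its left, z up, the work surface at z = 0. Lengths are in m, angles in degrees, forces in N, time in s.
With the tool pointing down it reaches from about 0.35 to 0.875 m from the base axis. Payload 4.2 kg.
Tool frame: the origin (TCP) lies at the very end of the fingers, on their centre line; the grasp point (between the pads) lies 19 mm behind it; z points along the fingers, y is the line along which they close (so a half turn about z gives the same grasp; the last joint's range is limited). The gripper opens to 87 mm and grips with 3 to 60 N. Pads are 19 mm wide; open, the fingers measure 117 mm over their backs; the gripper's body (75 mm by 190 mm) begins 51 mm behind the grasp point.
Start: joints at [-53.251, 22.042, 0.453, 0, -68.411, -14.817], TCP at [0.233, -0.58, 0.223] pointing down, gripper open.
Joint ranges: [-179.83, 179.83], [-69.29, 118.12], [-61.27, 80.66], [-181.25, 117.63], [-171.15, -9.14], [-177.46, 177.46]. Speed limits (degrees/s): [159.86, 159.86, 180, 180, 180, 180].

### API

Orientations are given as a 3x3 rotation matrix whose columns are the frame's x, y, z axes.
In Python, from station import sense, cams, r gives the robot as it stands. The module is installed in compiled form; this text tells all that it offers.
- The arm moves only by the tool step_arm, never from a script. Its argument "targets" is text: rows parted by semicolons, each of 4 numbers parted by spaces: the shift along the tool's x, y, z in cm, then the turn about the tool's z in degrees. In form: x y z turn; .... A call has 1 to 12 rows; each row shifts and turns the commanded pose from where the row before left it, along the tool's axes as they then stand; what a row does not reach is not made up. A row lasts 1/12 s, in which the tool goes at most 41.7 mm and 7.16 degrees, less where a joint would pass 70% of its speed; a pose out of reach is approached as far as the arm can. A call with a gripper value outside its range is refused whole. "claw" is the finger opening in cm, from 0 to 8.7, set as the call begins (left out, the last holds). The fingers move at their own pace and stop on an object; the grip force is fixed at half the most. Time passes only in rows, so rows that do not move let the fingers close. It gives the time, the measured TCP pose, the force, the opening and the grip force at its end, in the units of the state.
- sense(): the state, without advancing time (a new reading comes with each control period).
- cams.capture(name): name is "side" or "top"; returns a dict with "frame" (480x640x3 uint8, blue, green, red), "vertical_fov" (degrees; the focal length in pixels is half the picture's height over the tangent of half this angle, whatever the lens; pixels are square), "cx", "cy" (the principal point, pixels), "dist_coeffs" ([k1, k2, p1, p2, k3] as OpenCV has them; the pictures are not rectified), "eye" and "rotation" of the camera in the world. Camera axes: x right, y down, z forward; pixel columns grow to the right and rows downward; lengths in m; the calibration is good to about 2 mm. A picture is of the moment at which its call begins. There is no depth.
- r.finish_job(): hands the job in; it is judged then, once.
The state is a dict: "time_s": time; "joints": joint angles; "joint_velocities": joint speeds; "effort": joint torques, N m; "tcp_pos": TCP position; "ee_rot": TCP orientation; "wrist_force": force on the tool from outside, world axes, zero at the start; "moment": the same for the moment, N m; "gripper_width": opening from 0.0 (shut) to 1.0 (fully open); "gripper_force": force on a finger pad.
Only numpy, scipy, OpenCV 4.12 (cv2) and the standard library are available. Lean on these libraries where they do the work, as an engineer would, in place of code of your own. Each camera call takes 0.05 s, during which the arm holds its last target. There are 200 camera calls.

## Working session

There is one attempt and no reset: what is moved stays moved. The work goes in short steps, Python scripts to look and compute and a tool call to move; the robot and the scene stay as the last step left them, time stands still between calls to the robot, and variables do not carry over. Pictures are saved under pics/ and viewed, at most 10 in all, crops included, and the job is handed in when it is done.

Besides the shell and the picture viewer there is one more tool, called after "Request:" as name(argument=value, ...) on one line, values as JSON. step_arm: Moves the arm, as the interface text tells. Its arguments: {"type":"object","properties":{"targets":{"type":"string"},"claw":{"type":"number"}},"required":["targets"]}

```bash
mkdir -p pics; cat > h.py <<'E'
import numpy as np, cv2
from station import sense, cams, r
def cap(n,f=None):
    c=cams.capture(n)
    if f: cv2.imwrite('pics/'+f,c['frame'])
    return c
def ray(c,uv):
    h=c['frame'].shape[0]; f=h/2/np.tan(np.radians(c['vertical_fov'])/2)
    K=np.array([[f,0,c['cx']],[0,f,c['cy']],[0,0,1.]])
    p=cv2.undistortPoints(np.array(uv,float).reshape(-1,1,2),K,np.array(c['dist_coeffs'],float))[:,0]
    d=np.c_[p,np.ones(len(p))]@np.array(c['rotation']).T
    return np.array(c['eye']),d
def onz(c,uv,z):
    e,d=ray(c,uv); return e+d*((z-e[2])/d[:,2])[:,None]
def blobs(c,lo,hi,amin=60):
    hsv=cv2.cvtColor(c['frame'],cv2.COLOR_BGR2HSV)
    m=cv2.inRange(hsv,np.array(lo),np.array(hi))
    cs,_=cv2.findContours(m,cv2.RETR_EXTERNAL,cv2.CHAIN_APPROX_NONE)
    return [k for k in cs if cv2.contourArea(k)>amin]
E
python3 - <<'E'
from h import *
for n in('top','side'):
    c=cap(n,n+'0.png'); print(n,c['eye'],np.round(c['rotation'],3).tolist(),c['vertical_fov'])
    for nm,lo,hi in(('red',(0,150,80),(6,255,255)),('red2',(174,150,80),(180,255,255)),('yel',(22,130,100),(34,255,255))):
        for k in blobs(c,lo,hi):
            print(nm,cv2.contourArea(k),cv2.minAreaRect(k))
print(sense())
E
```

```text
top [0.44199133 0.01522081 1.43308939] [[-0.024, -0.998, 0.062], [-1.0, 0.025, 0.009], [-0.011, -0.062, -0.998]] 44.456086813929204
red 187.0 ((394.5, 220.5), (15.0, 15.0), 90.0)
yel 116.5 ((296.0, 221.0), (20.0, 6.0), 90.0)
side [0.35301871 0.88601221 0.78875741] [[-0.983, -0.119, 0.141], [-0.184, 0.617, -0.765], [0.004, -0.778, -0.628]] 52.829637689288546
{'time_s': 0.1, 'joints': array([-5.32509727e+01,  2.20874043e+01,  3.87344438e-01, -2.49752795e-02,
       -6.84131983e+01, -1.48185912e+01]), 'joint_velocities': array([-0.00137563, -0.03821363,  0.27069848,  0.0514049 , -0.00223222,
        0.03277878]), 'effort': array([-2.43353279e-04, -3.91690814e+01,  1.87933445e+01,  4.23194736e+00,
        1.34401731e-02, -7.62515538e-05]), 'tcp_pos': array([ 0.23325219, -0.57925117,  0.22155704]), 'ee_rot': array([[-9.27697973e-01, -3.73330598e-01, -8.57903319e-04],
       [-3.73331567e-01,  9.27696182e-01,  1.82636510e-03],
       [ 1.14035656e-04,  2.01459759e-03, -9.99997964e-01]]), 'wrist_force': array([-0.31038786,  0.04783323, -0.35742584]), 'moment': array([-0.00906082, -0.00172536,  0.00883849]), 'gripper_force': 0.0, 'gripper_width': 1.0027390343370104}
```

View pics/top0.png

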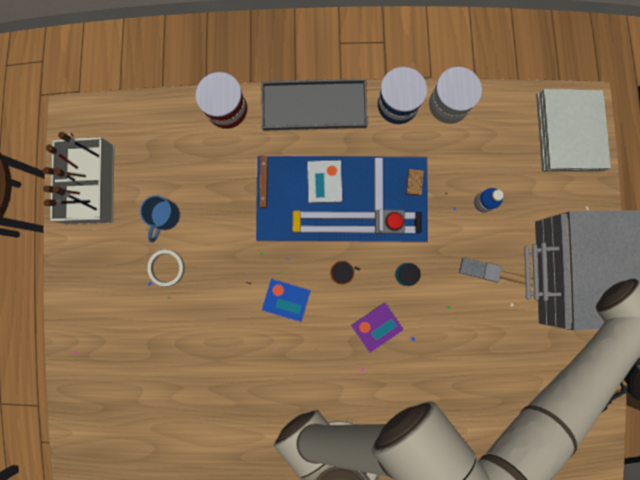

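View pics/side0.png

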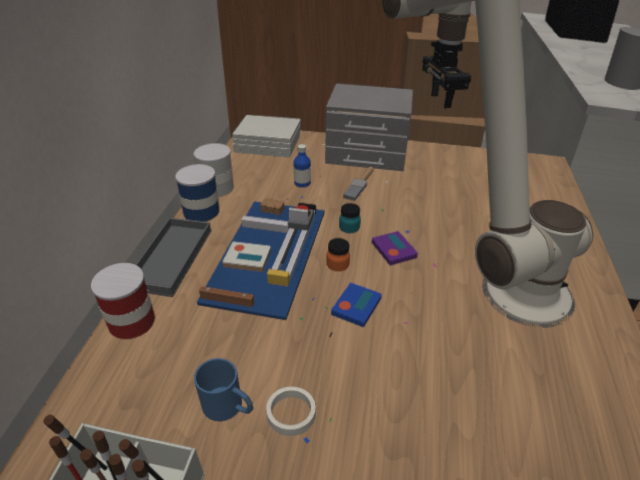

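The top view shows the jig lying almost along world y: button at (394,220), end stop at (297,221), panel at (324,181), jars at (342,272) and (408,274). In the side view the push plate is at (298,215) and the stop at (278,278).

```bash
python3 - <<'E'
from h import *
c=cap('top'); 
k=max(blobs(c,(0,150,80),(6,255,255)),key=cv2.contourArea)
m=cv2.moments(k); uv=[m['m10']/m['m00'],m['m01']/m['m00']]
b=onz(c,[uv],.067)[0]; print('button',b)
k2=max(blobs(c,(22,130,100),(34,255,255)),key=cv2.contourArea).reshape(-1,2)
e=onz(c,[[k2[:,0].max()+.5,k2[:,1].mean()]],.046)[0]; print('stop face',e)
bl=max(blobs(c,(100,120,40),(120,255,255),2000),key=cv2.contourArea)
r4=cv2.boxPoints(cv2.minAreaRect(bl)); P=onz(c,r4,.012)
print('board',P.round(4).tolist(),[np.linalg.norm(P[i]-P[i-1]).round(4) for i in range(4)])
h=[P[i]-P[i-1] for i in range(4)]; L=[v for v in h if np.linalg.norm(v)>.3]
for v in L: print('yaw of +y from world y deg',np.degrees(np.arctan2(-v[0],v[1])))
w=blobs(c,(0,0,170),(180,60,255),300)
for q in w: print('white',cv2.minAreaRect(q))
s=cap('side')
for nm,lo,hi in(('red',(0,120,60),(8,255,255)),('red2',(172,120,60),(180,255,255)),('yel',(18,130,80),(34,255,255))):
    for q in blobs(s,lo,hi,20):print(nm,cv2.boundingRect(q),cv2.contourArea(q))
im=cv2.resize(c['frame'][140:300,240:450],None,fx=3.8,fy=3.7,interpolation=cv2.INTER_CUBIC);cv2.imwrite('pics/crop.png',im[:590])
R,_=cv2.Rodrigues(np.array(s['rotation']).T)
for z in(b[None],e[None]):
    h=480;f=h/2/np.tan(np.radians(s['vertical_fov'])/2);K=np.array([[f,0,s['cx']],[0,f,s['cy']],[0,0,1.]])
    print('reproj side',cv2.projectPoints(z,R,-np.array(s['rotation']).T@s['eye'],K,np.array(s['dist_coeffs'],float))[0].ravel())
E
```

```text
button [ 0.58034402 -0.14257567  0.067     ]
stop face [0.58747014 0.08093652 0.046     ]
board [[0.7521, 0.1844, 0.012], [0.7419, -0.2352, 0.012], [0.5366, -0.2268, 0.012], [0.5468, 0.1872, 0.012]] [np.float64(0.2054), np.float64(0.4197), np.float64(0.2055), np.float64(0.4141)]
yaw of +y from world y deg 178.60709986117675
yaw of +y from world y deg -1.4143935561434025
white ((426.9000244140625, 460.2000427246094), (57.80000305175781, 21.600000381469727), 53.13010025024414)
white ((164.0, 267.5), (35.0, 34.0), 90.0)
white ((83.0, 201.0), (34.0, 32.0), 90.0)
white ((324.18450927734375, 180.7198486328125), (39.62454605102539, 31.596464157104492), 88.15238952636719)
white ((83.5, 164.0), (30.0, 31.0), 90.0)
white ((572.8029174804688, 127.938232421875), (79.91775512695312, 49.929420471191406), 85.60128784179688)
white ((217.5, 93.5), (41.0, 43.0), 90.0)
white ((403.5, 88.5), (41.0, 43.0), 90.0)
white ((459.0, 87.5), (41.0, 42.0), 90.0)
red (68, 464, 13, 16) 46.5
red (106, 316, 47, 23) 483.0
red (340, 302, 10, 7) 47.0
red (96, 289, 47, 26) 539.0
red (389, 250, 9, 5) 28.0
red (235, 245, 9, 6) 27.5
red (296, 205, 13, 5) 29.0
yel (268, 269, 21, 17) 249.0
reproj side [301.54635557 209.27259143]
reproj side [278.68227142 270.30094382]
```

View pics/crop.png

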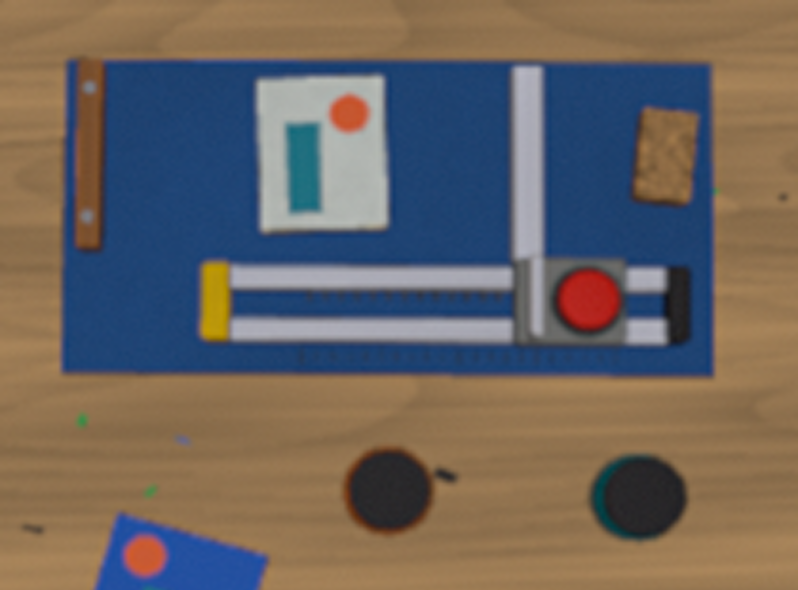

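The button (0.580, -0.143) and stop (0.587, 0.081) agree with the side view to within a couple of mm. The board measures 0.42 m with a yaw of about -1.5°, and the remaining travel is about 0.178 m. Next I close the fingers and approach, keeping clear of the drawer chest.

Request:
step_arm(targets="-1.8 2.6 0 0;-1.8 2.6 0 0;-1.8 2.6 0 0;-1.8 2.6 0 0;-1.8 2.6 0 0;-1.8 2.6 0 0;-1.8 2.6 0 0;-1.8 2.6 0 0;-1.8 2.6 0 0;-1.8 2.6 0 0;0 0 0 0", claw=0)

```text
time_s: 1.12
tcp_pos: [0.3035, -0.2677, 0.2227]
ee_rot: [[-0.926, -0.378, 0.001], [-0.378, 0.926, 0.001], [-0.001, 0.0, -1.0]]
wrist_force: [-0.4, -0.3, -0.1]
gripper_width: 0.247
gripper_force: 0.0
```

Request:
step_arm(targets="0 0 0 -6.66;0 0 0 -6.66;0 0 0 -6.66;0 0 0 -6.66;0 0 0 -6.66;0 0 0 -6.66;0 0 0 -6.66;0 0 0 -6.66;0 0 0 -6.66;0 0 0 -6.66;0 0 0 0;0 0 0 0")

```text
time_s: 2.12
tcp_pos: [0.3032, -0.2715, 0.2225]
ee_rot: [[-0.029, -1.0, -0.0], [-1.0, 0.029, 0.0], [-0.0, 0.0, -1.0]]
wrist_force: [1.4, -0.1, 0.2]
gripper_width: 0.009
gripper_force: 0.0
```

Request:
step_arm(targets="-1.65 -3.03 0 0;-1.65 -3.03 0 0;-1.65 -3.03 0 0;-1.65 -3.03 0 0;-1.65 -3.03 0 0;-1.65 -3.03 0 0;-1.65 -3.03 0 0;-1.65 -3.03 0 0;-1.65 -3.03 0 0;0 0 0 0;0 0 0 0")

```text
time_s: 3.03
tcp_pos: [0.5806, -0.129, 0.2212]
ee_rot: [[-0.026, -1.0, -0.002], [-1.0, 0.026, 0.0], [-0.0, 0.002, -1.0]]
wrist_force: [-0.9, -0.9, -0.2]
gripper_width: 0.006
gripper_force: 0.0
```

Request:
step_arm(targets="0 0 2.5 0;0 0 2.5 0;0 0 2.5 0;0 0 2.5 0;0 0 1 0;0 0 0 0;0 0 0 0")

```text
time_s: 3.62
tcp_pos: [0.5797, -0.1305, 0.1132]
ee_rot: [[-0.026, -1.0, 0.0], [-1.0, 0.026, -0.001], [0.001, -0.0, -1.0]]
wrist_force: [0.1, 0.4, 1.1]
gripper_width: 0.007
gripper_force: 0.0
```

```bash
python3 - <<'E'
from h import *
s=cap('side');t=cap('top')
print(sense()['tcp_pos'])
a=cv2.resize(s['frame'][120:270,220:400],(480,400),interpolation=cv2.INTER_CUBIC)
cv2.imwrite('pics/near.png',a)
E
```

```text
[ 0.58081639 -0.1301953   0.11455632]
```

View pics/near.png

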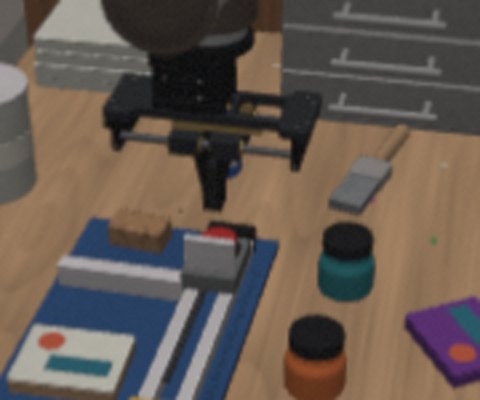

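The closed fingertip hangs just above the button, in line with it and behind the push plate. Now I press.

Request:
step_arm(targets="0 0 1.5 0;0 0 1.5 0;0 0 1.0 0;0 0 0.3 0;0 0 0.2 0;0 0 0 0;0 0 0.2 0;0 0 0.2 0;0 0 0 0")

```text
time_s: 4.47
tcp_pos: [0.5807, -0.1299, 0.0644]
ee_rot: [[-0.025, -1.0, 0.002], [-1.0, 0.025, -0.0], [0.0, -0.002, -1.0]]
wrist_force: [0.0, -0.3, 3.4]
gripper_width: 0.01
gripper_force: 1.5
```

Request:
step_arm(targets="0 0 0.2 0;0 0 0.2 0;0 0 0.1 0;0 0 0.1 0;0 0 0 0;0 0 0 0;0 0 0 0")

```text
time_s: 5.05
tcp_pos: [0.5808, -0.1299, 0.0593]
ee_rot: [[-0.025, -1.0, 0.002], [-1.0, 0.025, -0.001], [0.001, -0.002, -1.0]]
wrist_force: [-1.1, 1.0, 10.1]
gripper_width: 0.003
gripper_force: 5.3
```

Bottomed at 0.059 m with about 10 N. I add a little preload and start pushing.

Request:
step_arm(targets="0 0 0.1 0;0 0 0.05 0;-0.1 0 0 0;-0.2 0 0 0;-0.3 0 0 0;-0.3 0 0 0;-0.3 0 0 0;-0.3 0 0 0;-0.3 0 0 0;-0.2 0 0 0;0 0 0 0")

```text
time_s: 5.97
tcp_pos: [0.5815, -0.1106, 0.0592]
ee_rot: [[-0.024, -1.0, 0.003], [-1.0, 0.024, -0.002], [0.002, -0.003, -1.0]]
wrist_force: [-2.3, -1.1, 15.6]
gripper_width: 0.009
gripper_force: 8.2
```

Request:
step_arm(targets="-0.2 0 0 0;-0.4 0 0 0;-0.4 0 0 0;-0.4 0 0 0;-0.4 0 0 0;-0.4 0 0 0;-0.4 0 0 0;-0.4 0 0 0;-0.4 0 0 0;-0.4 0 0 0;-0.2 0 0 0;0 0 0 0")

```text
time_s: 6.97
tcp_pos: [0.5827, -0.0704, 0.0591]
ee_rot: [[-0.024, -1.0, 0.003], [-1.0, 0.024, -0.002], [0.002, -0.003, -1.0]]
wrist_force: [-4.4, -1.2, 16.8]
gripper_width: 0.009
gripper_force: 8.3
```

```bash
python3 - <<'E'
from h import *
s=cap('side','s.png')
a=cv2.resize(s['frame'][150:320,190:370],(635,600),interpolation=cv2.INTER_CUBIC)
cv2.imwrite('pics/mid.png',a)
E
```

```text
(no output)
```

View pics/mid.png

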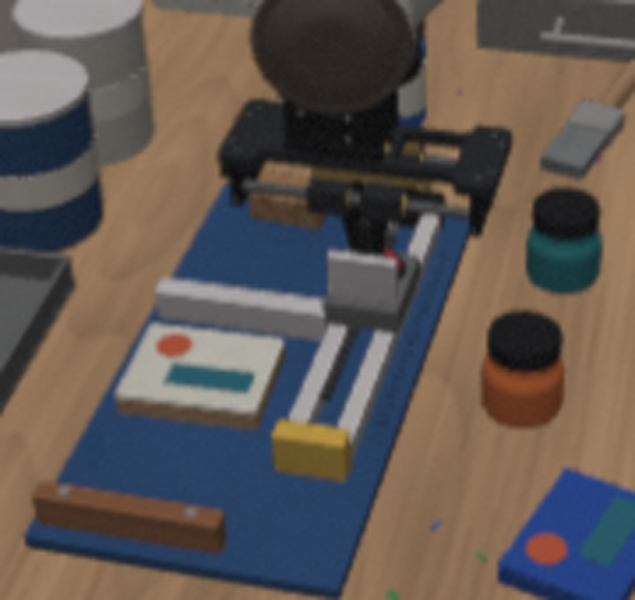

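The carriage follows with the button held, and the panel is just ahead of the jaw. Continuing.

Request:
step_arm(targets="-0.2 0.02 0 0;-0.4 0.02 0 0;-0.4 0.02 0 0;-0.4 0.02 0 0;-0.4 0.02 0 0;-0.4 0.02 0 0;-0.4 0 0 0;-0.4 0 0 0;-0.4 0 0 0;-0.4 0 0 0;-0.4 0 0 0;-0.4 0 0 0")

```text
time_s: 8.02
tcp_pos: [0.5838, -0.0247, 0.0592]
ee_rot: [[-0.024, -1.0, 0.006], [-1.0, 0.024, -0.002], [0.002, -0.006, -1.0]]
wrist_force: [-0.7, -5.0, 15.0]
gripper_width: 0.007
gripper_force: 7.1
```

Request:
step_arm(targets="-0.4 0 0 0;-0.4 0 0 0;-0.4 0 0 0;-0.4 0 0 0;-0.4 0 0 0;-0.4 0 0 0;-0.4 0 0 0;-0.4 0 0 0;-0.4 0 0 0;-0.4 0 0 0;-0.4 0 0 0;-0.4 0 0 0")

```text
time_s: 9.02
tcp_pos: [0.5852, 0.0236, 0.0592]
ee_rot: [[-0.024, -1.0, 0.006], [-1.0, 0.024, -0.001], [0.001, -0.006, -1.0]]
wrist_force: [-0.2, -4.9, 13.8]
gripper_width: 0.007
gripper_force: 6.9
```

Request:
step_arm(targets="-0.3 0 0 0;-0.3 0 0 0;-0.3 0 0 0;-0.3 0 0 0;-0.3 0 0 0;-0.3 0 0 0;-0.2 0 0 0;-0.2 0 0 0;0 0 0 0;0 0 0 0")

```text
time_s: 9.85
tcp_pos: [0.5859, 0.046, 0.0592]
ee_rot: [[-0.024, -1.0, 0.007], [-1.0, 0.024, -0.0], [0.0, -0.007, -1.0]]
wrist_force: [-0.2, -1.3, 14.1]
gripper_width: 0.004
gripper_force: 7.0
```

Request:
step_arm(targets="-0.2 0 0 0;-0.2 0 0 0;-0.2 0 0 0;-0.2 0 0 0;0 0 0 0;0 0 0 0")

```text
time_s: 10.35
tcp_pos: [0.5855, 0.0518, 0.0591]
ee_rot: [[-0.024, -1.0, 0.004], [-1.0, 0.024, -0.003], [0.003, -0.004, -1.0]]
wrist_force: [0.4, -9.0, 14.0]
gripper_width: 0.008
gripper_force: 7.0
```

Request:
step_arm(targets="-0.2 0 0 0;-0.2 0 0 0;-0.2 0 0 0;0 0 0 0;0 0 0 0;0 0 0 0")

```text
time_s: 10.85
tcp_pos: [0.5853, 0.0525, 0.0591]
ee_rot: [[-0.025, -1.0, 0.002], [-1.0, 0.025, -0.01], [0.009, -0.002, -1.0]]
wrist_force: [4.9, -26.5, 14.0]
gripper_width: 0.004
gripper_force: 15.6
```

```bash
python3 - <<'E'
from h import *
s=cap('side','s2.png')
a=cv2.resize(s['frame'][150:320,190:370],(635,600),interpolation=cv2.INTER_CUBIC)
cv2.imwrite('pics/end.png',a)
E
```

```text
(no output)
```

View pics/end.png

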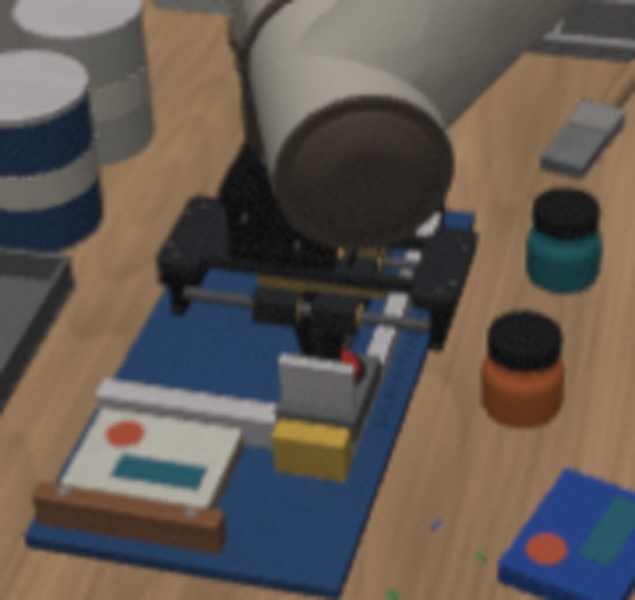

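The block is hard against the yellow stop (26 N) and the panel is squared up at the fence. I ease the push without reversing it, then rise straight up.

Request:
step_arm(targets="0.2 0 0 0;0.2 0 0 0;0 0 0 0;0 0 -0.2 0;0 0 -0.2 0;0 0 -0.2 0;0 0 -0.2 0;0 0 -0.2 0;0 0 -0.2 0;0 0 -0.2 0;0 0 -0.2 0;0 0 0 0")

```text
time_s: 11.9
tcp_pos: [0.5804, 0.0525, 0.0694]
ee_rot: [[-0.028, -1.0, -0.008], [-1.0, 0.028, -0.005], [0.005, 0.008, -1.0]]
wrist_force: [1.3, -9.3, -5.3]
gripper_width: 0.005
gripper_force: 5.0
```

Request:
step_arm(targets="0 0 -0.3 0;0 0 -0.5 0;0.2 0 -1 0;0.2 0 -2 0;0 0 -3 0;0 0 -3 0;0 0 -3 0;0 0 -3 0;0 0 0 0;0 0 0 0")

```text
time_s: 12.73
tcp_pos: [0.584, 0.0527, 0.2323]
ee_rot: [[-0.025, -1.0, 0.005], [-1.0, 0.026, 0.002], [-0.002, -0.005, -1.0]]
wrist_force: [-0.7, 0.1, -1.0]
gripper_width: 0.002
gripper_force: 0.0
```

Request:
step_arm(targets="3.5 1 0 0;3.5 1 0 0;3.5 1 0 0;3.5 1 0 0;3.5 1 0 0;3.5 1 0 0;0 0 0 0;0 0 0 0")

```text
time_s: 13.4
tcp_pos: [0.5164, -0.1577, 0.2285]
ee_rot: [[-0.029, -1.0, -0.003], [-1.0, 0.029, 0.001], [-0.001, 0.003, -1.0]]
wrist_force: [0.5, 1.0, -0.7]
gripper_width: 0.003
gripper_force: 0.0
```

```bash
python3 - <<'E'
from h import *
s=cap('side');t=cap('top')
k=max(blobs(t,(0,150,80),(6,255,255)),key=cv2.contourArea)
m=cv2.moments(k); print('button',onz(t,[[m['m10']/m['m00'],m['m01']/m['m00']]],.067))
a=cv2.resize(s['frame'][190:320,190:330],(400,370),interpolation=cv2.INTER_CUBIC)
b=cv2.resize(t['frame'][140:260,240:370],(400,370),interpolation=cv2.INTER_CUBIC)
cv2.imwrite('pics/fin.png',np.hstack([a,b])); print(sense()['wrist_force'])
E
```

```text
Traceback (most recent call last):
ValueError: max() iterable argument is empty
```

```bash
python3 - <<'E'
from h import *
s=cap('side');t=cap('top')
a=cv2.resize(s['frame'][190:320,190:330],(400,370),interpolation=cv2.INTER_CUBIC)
b=cv2.resize(t['frame'][140:260,240:370],(400,370),interpolation=cv2.INTER_CUBIC)
cv2.imwrite('pics/fin.png',np.hstack([a,b])); print(sense()['wrist_force'])
E
```

```text
[-0.60927803 -0.95589533  0.35932663]
```

View pics/fin.png

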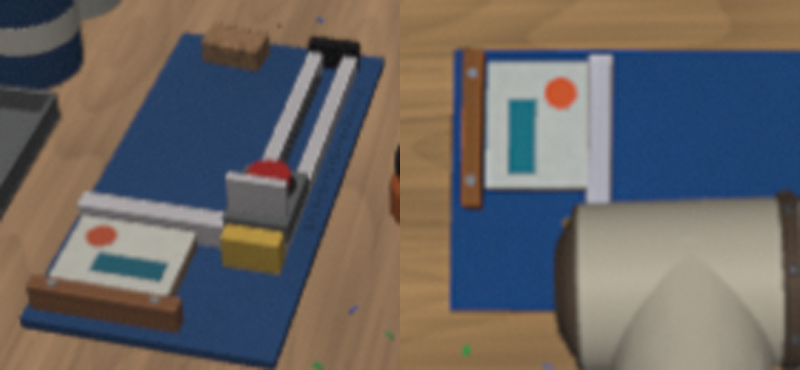

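The carriage sits at the stop with the button up, the panel lies square between jaw and fence, and the cork block is where it was. The arm is clear, so I hand in.

```bash
python3 -c "
from station import r
print(r.finish_job())"
```

```text
the job is handed in; nothing more can be done
None
```

The job is handed in: the final pictures show the carriage home against the yellow stop, the button up, the panel square between jaw and fence, and the arm clear; no verdict was returned.

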